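# Open the squat pulp pail

### The job

Open the squat pail, the lower of the two lidded pails: turn its lid clockwise (seen from above) by the wooden bar until its two lugs stand in the slots of the rim, then lift the lid straight off. Set the lid down flat and right way up in the shallow steel tray, lowering it rather than dropping it, and let go. Leave the lid of the tall pail as it is.

Things in the scene. Friction and masses are not known exactly. Their poses are not given: they have to be found in the camera images.
- squat_lid_grip (a point): Centre of the level wooden bar (80 long, 20 wide, 26 tall) on the loose lid (0.2-0.42 kg) of the squat pail; x along the bar and through both lugs, z up. Below it on two posts: 14 gap, disc 96 across, 8 thick, then a plug 87 across, 14 deep, whose underside is 49 below this point. Two lugs, 24 wide, 120 over their tips, at the disc's edge. Shut, this point is 35 above the pail's rim.
- squat_pail: White pail, steel collar 136 across, rim 95 high, immovable. Origin: centre of underside. On the rim 2 dark keeper arcs (106 inside, 15 high) overhang the lid's lugs; between them 2 slots of 60 degrees at this +x and -x. The lid starts with its bar 50-75 degrees anticlockwise of x, turns freely clockwise, has a stop the other way, and lifts off with the bar within 14 degrees of x, either way round.
- tray_in (a point): Centre of the inner floor (5 above the table) of the fixed shallow square steel tray: 180 inside, 190 outside, walls 18 high above the table; x, y along its sides. Tray and two pails stand side by side in any order, centres at least 200 apart. (All sizes here in mm.)
- tall_lid_end (a point): One end of the wooden bar on the lid of the tall pail (rim 145 high), 38 from that lid's axis, half-way up the bar; x points along the bar, away from the axis. Pail and lid are otherwise like the squat one; it stays shut.
Not all that is in view belongs to the job. What is shaped like the part that bears squat_lid_grip but pink or yellow is not meant.

How it is judged:
By the outcome, as a careful person would: the job done as asked, in the order asked, and still so for the second after the job is handed in, with the robot touching nothing.
It also fails if it takes over 46 s, if anything falls off the work surface, if the arm or the gripper's body presses on something with over 40 N, if the wrist force passes 120 N, or if a joint passes its speed limit or range.

### The arm

A 6-joint arm with a two-finger parallel gripper is mounted at the origin on the work surface. World frame = base frame: x ahead of the robot, y to its left, z up, the work surface at z = 0. Lengths are in m, angles in rad, forces in N, time in s.
With the tool pointing down it reaches from about 0.375 to 0.9 m from the base axis. Payload 3.1 kg.
Tool frame: the origin (TCP) lies on the centre line of the jaws, within the pads' length; the fingertips stand 8 mm ahead of it and the grasp point (between the pads) lies 11 mm behind it; z points along the fingers, y is the line along which they close (so a half turn about z gives the same grasp; the last joint's range is limited). The gripper opens to 87 mm and grips with 3 to 60 N. Pads are 19 mm wide; open, the fingers measure 117 mm over their backs; the gripper's body (75 mm by 190 mm) begins 51 mm behind the grasp point.
Start: joints at [-1.395, 0.527, 1.433, -0, 1.181, -0.178], TCP at [0.217, -0.586, 0.231] pointing down, gripper open.
Joint ranges: [-3.08, 3.08], [-0.75, 2.2], [0.22, 2.44], [-1.43, 4.57], [0, 2.65], [-2.85, 2.85]. Speed limits (rad/s): [2.79, 2.79, 3.14, 3.14, 3.14, 3.14].

### API

Orientations are given as a unit quaternion [x, y, z, w].
In Python, from rig import robot gives the robot as it stands. The module is installed in compiled form; this text tells all that it offers.
- The arm moves only by the tool send_rows, never from a script. Its argument "increments" is one flat list of numbers, 7 for each row, row after row: the turn, a rotation vector about the world's x, y, z in rad, then the shift along the world's x, y, z in cm, then the opening, from 0 (shut) to 1 (fully open). A call has 1 to 20 rows; each row shifts and turns the commanded pose from where the row before left it; what a row does not reach is not made up. A row lasts 1/12 s, in which the tool goes at most 41.7 mm and 7.16 degrees, less where a joint would pass 70% of its speed; a pose out of reach is approached as far as the arm can. A call is refused whole if a number of a shift passes 4.17 or a number of a turn 0.125, either way. A call with a gripper value outside its range is refused whole. The fingers move at their own pace and stop on an object; "newtons" is the grip in N (left out, the last holds). Time passes only in rows, so rows that do not move let the fingers close. It gives the time, the measured TCP pose, the force, the opening and the grip force at its end, in the units of the state.
- robot.get_obs(): the state, without advancing time (a new reading comes with each control period).
- robot.camera(name): name is "scene" or "top" or "wrist"; returns a dict with "image" (420x560x3 uint8, red, green, blue), "range_z" (420x560 float32, m along the optical axis (not along the pixel's ray), 0 where there is no reading), "fx", "fy", "cx", "cy" (pixels), "R" (3x3) and "t" (3): a world point X has camera coordinates R X + t. Camera axes: x right, y down, z forward; pixel columns grow to the right and rows downward; lengths in m; the calibration is good to about 2 mm. The wrist camera is an equidistant fisheye: a pixel r from the principal point sees the ray r / f radians off the axis. A picture is of the moment at which its call begins.
- robot.hand_in(): hands the job in; it is judged then, once.
The state is a dict: "time": time; "q": joint angles; "joint_velocities": joint speeds; "joint_torque": joint torques, N m; "position": TCP position; "tool_rot": TCP orientation; "ft_force": force on the tool from outside, world axes, zero at the start; "moment": the same for the moment, N m; "grip_width": finger opening in m; "grip_force": force on a finger pad.
Only numpy, scipy, OpenCV 4.12 (cv2) and the standard library are available. Lean on these libraries where they do the work, as an engineer would, in place of code of your own. Each camera call takes 0.05 s, during which the arm holds its last target. There are 200 camera calls.

## Working session

There is one attempt and no reset: what is moved stays moved. The work goes in short steps, Python scripts to look and compute and a tool call to move; the robot and the scene stay as the last step left them, time stands still between calls to the robot, and variables do not carry over. Pictures are saved under pics/ and viewed, at most 10 in all, crops included, and the job is handed in when it is done.

Besides the shell and the picture viewer there is one more tool, called after "Call:" in YAML: its name, and indented under it one key for each argument. send_rows: Moves the arm, as the interface text tells. Its arguments: {"type":"object","properties":{"increments":{"type":"array"},"newtons":{"type":"number"}},"required":["increments"]}

```bash
mkdir -p pics
cat > h.py <<'E'
import numpy as np, cv2
from rig import robot
def snap(n,f=None):
    c=robot.camera(n)
    if f: cv2.imwrite('pics/'+f,c['image'][:,:,::-1])
    return c
def pts(c):
    z=c['range_z']; v,u=np.mgrid[:420,:560]
    P=np.stack([(u-c['cx'])/c['fx']*z,(v-c['cy'])/c['fy']*z,z],-1)
    return (P-c['t'])@c['R']
E
python3 - <<'E'
from h import *
a=snap('top'); b=snap('scene')
cv2.imwrite('pics/both.png',cv2.resize(np.vstack([a['image'],b['image']])[:,:,::-1],(560,840))[:, :] if 0 else cv2.resize(np.hstack([a['image'],b['image']])[:,:,::-1],(800,300)))
cv2.imwrite('pics/top.png',a['image'][:,:,::-1])
np.savez('top.npz',P=pts(a),im=a['image'])
P=pts(a)
for z in (30,): 
    print(a['t'],a['R'],a['fx'])
# height regions
Z=P[...,2]
for lo,hi in((.08,.105),(.12,.15),(.15,.17),(.17,.21)):
    m=((Z>lo)&(Z<hi)&(a['range_z']>0)).astype(np.uint8)
    n,l,s,c=cv2.connectedComponentsWithStats(m)
    for i in range(1,n):
        if s[i,4]>60: print(lo,hi,s[i],c[i].round(),np.median(P[l==i],0).round(3))
E
```

```text
[-0.08881526  0.49825888  1.29450025] [[ 0.02100957 -0.99961021 -0.01838523]
 [-0.99569916 -0.01926063 -0.09062124]
 [ 0.09023181  0.02021007 -0.99571571]] 451.3241594436016
0.08 0.105 [118  88  19  19 262] [127.  97.] [0.811 0.365 0.085]
0.08 0.105 [325 172  44  49 976] [349. 197.] [ 0.528 -0.268  0.1  ]
0.08 0.105 [258 371  15  29  80] [267. 380.] [ 0.049 -0.057  0.092]
0.08 0.105 [ 31 413  24   7  78] [ 44. 416.] [-0.071  0.539  0.088]
0.12 0.15 [143 165  48  51 521] [165. 191.] [0.532 0.227 0.145]
0.12 0.15 [336 185  30  19 259] [350. 194.] [ 0.537 -0.266  0.143]
0.12 0.15 [259 377  13  29  77] [266. 387.] [ 0.039 -0.054  0.134]
0.15 0.17 [ 136  164   53   51 1363] [163. 190.] [0.536 0.227 0.156]
0.17 0.21 [145 175  29  26 268] [159. 188.] [0.537 0.228 0.193]
0.17 0.21 [260 385  10  26  76] [265. 396.] [ 0.029 -0.056  0.19 ]
```

View pics/top.png

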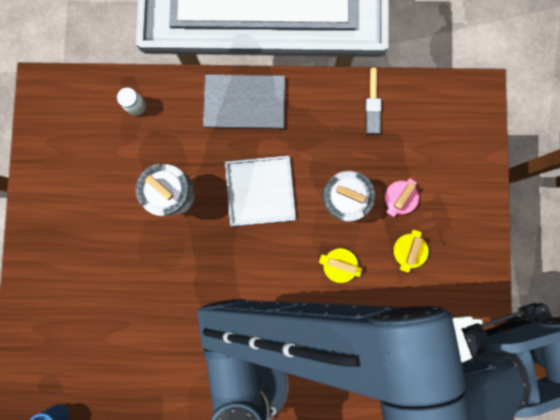

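View pics/both.png

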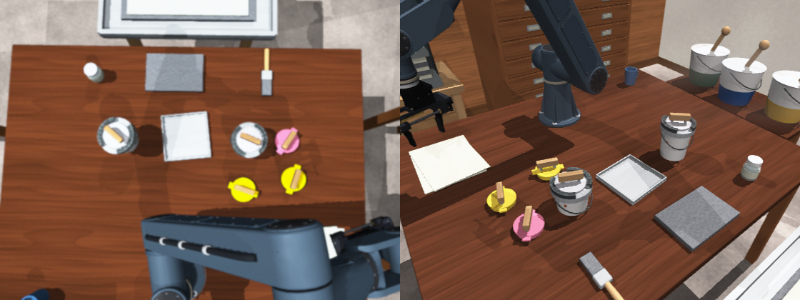

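The top view shows the tray at (261,190) and two lidded pails. The pail at (165,190) is tall (bar top 0.193). The pail at (349,195) is the squat one (bar top 0.143 = 95+35+13). The loose lids at (403,197), (341,265) and (411,251) are pink or yellow, so they are distractors. I'll confirm this in an enlarged crop and measure the details.

Run:
```python
from h import *
d=np.load('top.npz');P=d['P'];im=d['im'];Z=P[...,2]
cv2.imwrite('pics/crop.png',cv2.resize(im[160:230,315:425,::-1],None,fx=7,fy=7,interpolation=cv2.INTER_CUBIC))
def bar(zlo,zhi,u0,u1):
    m=(Z>zlo)&(Z<zhi);m[:,:u0]=0;m[:,u1:]=0;m[:150]=0;m[240:]=0
    q=(P[m][:,:2]*1000).astype(np.float32);r=cv2.minAreaRect(q);b=cv2.boxPoints(r)
    e=[b[1]-b[0],b[2]-b[1]];e=max(e,key=np.linalg.norm)
    print('bar',r,np.degrees(np.arctan2(e[1],e[0]))%180, np.median(P[m],0))
    return
bar(.135,.15,315,385);bar(.185,.2,120,200)
# tray walls
m=(Z>.011)&(Z<.03);m[:,:215]=0;m[:,305:]=0;m[:150]=0;m[235:]=0
q=(P[m][:,:2]*1000).astype(np.float32);r=cv2.minAreaRect(q);print('tray',r)
# keeper tops z~.11
for c,zl,zh in(((.532,-.267),.102,.118),((.535,.227),.152,.168)):
    rr=np.hypot(P[...,0]-c[0],P[...,1]-c[1]);m=(Z>zl)&(Z<zh)&(rr<.08)&(rr>.045)
    a=np.degrees(np.arctan2(P[...,1]-c[1],P[...,0]-c[0]))[m]
    print(np.histogram(a,24,(-180,180))[0],cv2.minEnclosingCircle((P[m][:,:2]*1000).astype(np.float32)))
```

```text
bar ((537.8973388671875, -268.4202575683594), (79.9987564086914, 21.0367374420166), 67.21551513671875) 67.215485 [ 0.53753749 -0.26770777  0.14350445]
bar ((538.8875732421875, 230.8299560546875), (81.01242065429688, 20.54076385498047), 49.8725471496582) 49.872555 [0.53842577 0.22887806 0.1928932 ]
tray ((558.425537109375, -15.584953308105469), (190.49868774414062, 196.1868438720703), 6.434573650360107)
[ 0  0  4 33 38 38 43 44 46 46 40 14 13 10 36 41 42 32 36 33 35 30 20  0] ((538.7930908203125, -267.9801940917969), 68.84685516357422)
[31 35 36 36 38 38 38 37 36  5  6  7 25 46 49 41 47 49 46 44 18  2  0  0] ((538.8826293945312, 230.81027221679688), 69.33145904541016)
```

View pics/crop.png

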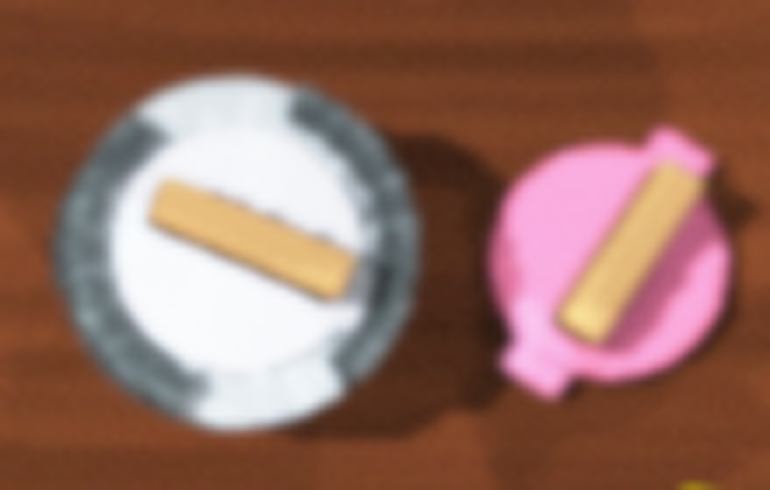

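The crop confirms it. The squat pail (at 240,250 in the crop) has a white lid and dark keepers, with slots at top-left (215,110) and bottom-right (265,400), so the slot axis is roughly 9° and the bar is at about 67°. The lid beside it is pink and not meant. Next I'll work out the tool yaw.

Run:
```python
from h import *
from scipy.spatial.transform import Rotation as Ro
o=robot.get_obs();R=Ro.from_quat(o['tool_rot']).as_matrix();print(o['time'],o['position'],R.round(3),np.degrees(np.arctan2(R[1,1],R[0,1])),o['grip_width'])
d=np.load('top.npz');P=d['P'];im=d['im'].astype(int)
# colour-based keepers: rays -> plane z=.110
rr=np.hypot(P[...,0]-.538,P[...,1]+.268);z=P[...,2];m=(rr>.054)&(rr<.066)&(z>.085)&(z<.12)
a=np.degrees(np.arctan2(P[...,1]+.268,P[...,0]-.538));g=im.sum(-1)/3
for lo in range(-180,180,10):
    k=m&(a>=lo)&(a<lo+10); print(lo,int(g[k].mean()),round(np.median(z[k]),3),end=' | ')
```

```text
0.1 [ 0.21643812 -0.58563741  0.22966245] [[ 0.938  0.346 -0.   ]
 [ 0.346 -0.938  0.002]
 [ 0.    -0.002 -1.   ]] -69.72830431687586 0.08725562253903726
-180 236 0.096 | -170 235 0.096 | -160 238 0.097 | -150 201 0.097 | -140 121 0.111 | -130 121 0.111 | -120 103 0.111 | -110 87 0.11 | -100 93 0.111 | -90 110 0.11 | -80 111 0.11 | -70 118 0.109 | -60 102 0.111 | -50 114 0.11 | -40 112 0.109 | -30 116 0.111 | -20 202 0.097 | -10 230 0.097 | 0 227 0.095 | 10 229 0.095 | 20 229 0.096 | 30 175 0.095 | 40 107 0.11 | 50 100 0.11 | 60 116 0.11 | 70 125 0.11 | 80 126 0.111 | 90 124 0.11 | 100 126 0.111 | 110 126 0.112 | 120 120 0.111 | 130 117 0.111 | 140 119 0.111 | 150 126 0.111 | 160 180 0.094 | 170 235 0.096 |
```

Call:
send_rows:
  increments: [0,0,0.0512,2.01,1.985,-0.19,0.6,0,0,0.0512,2.01,1.985,-0.19,0.6,0,0,0.0512,2.01,1.985,-0.19,0.6,0,0,0.0512,2.01,1.985,-0.19,0.6,0,0,0.0512,2.01,1.985,-0.19,0.6,0,0,0.0512,2.01,1.985,-0.19,0.6,0,0,0.0512,2.01,1.985,-0.19,0.6,0,0,0.0512,2.01,1.985,-0.19,0.6,0,0,0.0512,2.01,1.985,-0.19,0.6,0,0,0.0512,2.01,1.985,-0.19,0.6,0,0,0.0512,2.01,1.985,-0.19,0.6,0,0,0.0512,2.01,1.985,-0.19,0.6,0,0,0.0512,2.01,1.985,-0.19,0.6,0,0,0.0512,2.01,1.985,-0.19,0.6,0,0,0.0512,2.01,1.985,-0.19,0.6,0,0,0.0512,2.01,1.985,-0.19,0.6,0,0,0,0,0,0,0.6,0,0,0,0,0,0,0.6]
  newtons: 30

```text
time: 1.6
position: [0.5385, -0.2673, 0.1995]
tool_rot: [0.832, 0.555, -0.0, -0.001]
ft_force: [0.4, -0.5, -0.3]
grip_width: 0.0519
grip_force: 0.0
```

```bash
cat > y.py <<'E'
from h import *
from scipy.spatial.transform import Rotation as Ro
o=robot.get_obs();R=Ro.from_quat(o['tool_rot']).as_matrix()
print(o['time'],o['position'].round(4) if hasattr(o['position'],'round') else o['position'],'yaw_y',np.degrees(np.arctan2(R[1,1],R[0,1])),R[:,2],o['grip_width'],o['grip_force'],o['ft_force'],np.round(o['q'],2))
E
python3 - <<'E'
from y import *
c=snap('wrist','w1.png')
# fisheye to world using range_z
v,u=np.mgrid[:420,:560];x=(u-c['cx'])/c['fx'];y=(v-c['cy'])/c['fy'];r=np.hypot(x,y)+1e-9
t=np.tan(np.minimum(r,1.5));z=c['range_z'];P=(np.stack([x/r*t*z,y/r*t*z,z],-1)-c['t'])@c['R']
m=(P[...,2]>.135)&(P[...,2]<.15)&(np.hypot(P[...,0]-.538,P[...,1]+.268)<.06)&(z>0)
q=(P[m][:,:2]*1000).astype(np.float32);print(len(q),cv2.minAreaRect(q),np.median(P[m],0))
E
```

```text
1.6 [ 0.5385 -0.2673  0.1995] yaw_y -22.640868616171193 [-1.25195431e-03  4.74873914e-04 -9.99999104e-01] 0.05193536370769198 0.0 [ 0.42185315 -0.53791108 -0.30176116] [-0.65  0.53  1.53 -0.    1.09 -0.25]
2936 ((541.3002319335938, -260.6254577636719), (72.0145263671875, 19.957569122314453), 67.56855773925781) [ 0.54240591 -0.25771374  0.14339281]
```

View pics/w1.png

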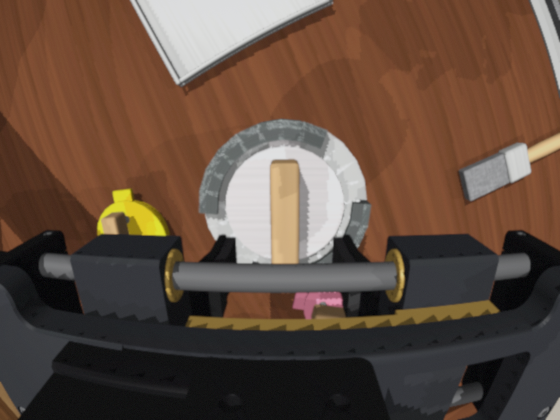

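The wrist view shows the bar running from (285,162) to (285,265), between the fingers and aligned with the tool. It measures 67.6°, matching the top view. I'll go down and grip.

Call:
send_rows:
  increments: [0,0,0,0,0,-1,0.6,0,0,0,0,0,-1,0.6,0,0,0,0,0,-1,0.6,0,0,0,0,0,-1,0.6,0,0,0,0,0,-1,0.6,0,0,0,0,0,-1,0.6,0,0,0,0,0,-1,0.6,0,0,0,0,0,-1,0.6,0,0,0,0,0,0,0.6,0,0,0,0,0,0,0,0,0,0,0,0,0,0,0,0,0,0,0,0,0,0,0,0,0,0,0,0,0,0,0,0,0,0,0,0,0,0,0,0,0,0,0,0,0,0,0,0,0]
  newtons: 35

```text
time: 2.98
position: [0.5383, -0.2687, 0.1206]
tool_rot: [0.833, 0.554, 0.0, 0.0]
ft_force: [-0.9, -0.1, 1.4]
grip_width: 0.0192
grip_force: 35.0
```

Call:
send_rows:
  increments: [0,0,-0.06,0,0,0,0,0,0,-0.06,0,0,0,0,0,0,-0.06,0,0,0,0,0,0,-0.06,0,0,0,0,0,0,-0.06,0,0,0,0,0,0,-0.06,0,0,0,0,0,0,0,0,0,0,0]

```text
time: 3.57
position: [0.5384, -0.2686, 0.1206]
tool_rot: [0.919, 0.395, 0.0, 0.0]
ft_force: [0.3, 0.6, 2.6]
grip_width: 0.0198
grip_force: 35.0
```

Forces are small, so I'll finish the turn: 0.65 rad more.

Call:
send_rows:
  increments: [0,0,-0.065,0,0,0,0,0,0,-0.065,0,0,0,0,0,0,-0.065,0,0,0,0,0,0,-0.065,0,0,0,0,0,0,-0.065,0,0,0,0,0,0,-0.065,0,0,0,0,0,0,-0.065,0,0,0,0,0,0,-0.065,0,0,0,0,0,0,-0.065,0,0,0,0,0,0,-0.065,0,0,0,0,0,0,0,0,0,0,0,0,0,0,0,0,0,0]

```text
time: 4.57
position: [0.5383, -0.2678, 0.1206]
tool_rot: [0.997, 0.082, 0.0, -0.001]
ft_force: [-0.6, 3.6, 5.3]
grip_width: 0.0197
grip_force: 35.0
```

Run:
```python
from y import *
snap('wrist','w2.png')
```

```text
4.5667 [ 0.5383 -0.2678  0.1206] yaw_y -80.55787732811883 [ 3.48431599e-04  1.38212805e-03 -9.99998984e-01] 0.019718054542958413 34.99286969192326 [-0.58759592  3.61100325  5.31714251] [-0.65  0.64  1.59  0.    0.92  0.76]
```

View pics/w2.png

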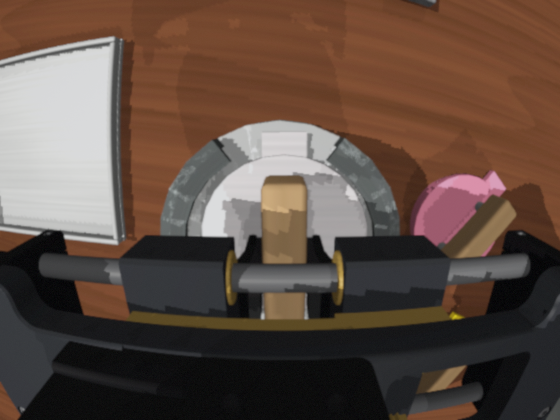

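The lug at (285,143) stands centred in the slot between the keeper ends at (222,150) and (340,150). I'll lift straight up.

Call:
send_rows:
  increments: [0,0,0,0,0,0.4,0,0,0,0,0,0,0.4,0,0,0,0,0,0,0.4,0,0,0,0,0,0,0.4,0,0,0,0,0,0,0.4,0,0,0,0,0,0,0.4,0,0,0,0,0,0,0.4,0,0,0,0,0,0,0.4,0]

```text
time: 5.28
position: [0.5382, -0.2688, 0.1526]
tool_rot: [0.997, 0.081, 0.0, 0.0]
ft_force: [-0.7, 0.2, -3.5]
grip_width: 0.0196
grip_force: 35.0
```

Call:
send_rows:
  increments: [0,0,0,0,0,1,0,0,0,0,0,0,1.5,0,0,0,0,0,0,1.5,0,0,0,0,0,0,1.5,0,0,0,0,0.12,1,0,0,0,0,0,0.2,1.9,0,0,0,0,0,0.2,1.9,0,0,0,0,0,0.2,1.9,0,0,0,0,0,0.2,1.9,0,0,0,0,0,0.2,1.9,0,0,0,0,0,0.2,1.9,0,0,0,0,0,0.2,1.9,0,0,0,0,0,0.2,1.9,0,0,0,0,0,0.2,1.9,0,0,0,0,0,0.2,1.9,0,0,0,0,0,0,1.9,0,0,0,0,0,0,1.9,0,0,0,0,0,0,1.4,0,0,0,0,0,0,0,0,0]

```text
time: 6.87
position: [0.5582, -0.0132, 0.2068]
tool_rot: [0.997, 0.083, -0.001, -0.001]
ft_force: [-0.2, -0.6, -4.4]
grip_width: 0.0193
grip_force: 35.0
```

Run:
```python
from y import *
c=snap('wrist','w3.png');s=snap('scene','s3.png')
```

```text
6.8667 [ 0.5582 -0.0132  0.2068] yaw_y -80.49141361912268 [-0.00179154  0.00193227 -0.99999653] 0.019319982410369016 34.98471988365054 [-0.18485243 -0.563144   -4.39377096] [-0.22  0.47  1.63  0.    1.05  1.18]
```

View pics/s3.png

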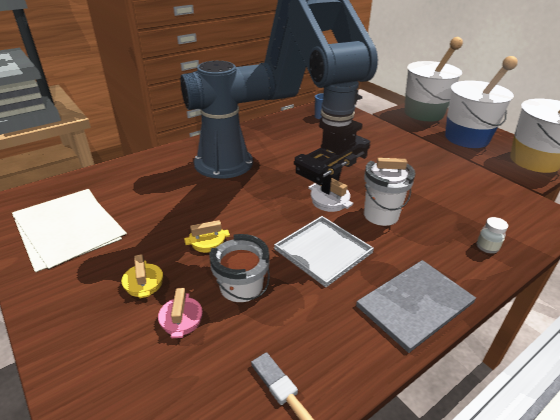

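The scene view shows the lid held at (328,197), the squat pail open at (240,262) and the tray centred near (323,250). I'll check the tray centre by casting a ray from this view.

Run:
```python
from h import *
c=snap('scene');P=pts(c);Z=P[...,2]
C=-c['R'].T@c['t']
for u,v in((274,249),(322,219),(373,246),(326,283)):
    r=c['R'].T@np.array([(u-c['cx'])/c['fx'],(v-c['cy'])/c['fy'],1]);print((C+r*(.018-C[2])/r[2]).round(3))
```

```text
[ 0.496 -0.131  0.018]
[0.471 0.059 0.018]
[0.641 0.094 0.018]
[ 0.669 -0.099  0.018]
```

The tray centre agrees, at about (0.562,-0.017). I'll lower the lid.

Call:
send_rows:
  increments: [0,0,0,0.3,-0.3,-1.4,0,0,0,0,0,0,-1.4,0,0,0,0,0,0,-1.4,0,0,0,0,0,0,-1.4,0,0,0,0,0,0,-1.4,0,0,0,0,0,0,-1.4,0,0,0,0,0,0,-1.4,0,0,0,0,0,0,-1.4,0,0,0,0,0,0,-1.4,0,0,0,0,0,0,-1,0,0,0,0,0,0,-0.6,0,0,0,0,0,0,-0.5,0,0,0,0,0,0,-0.4,0,0,0,0,0,0,0,0]

```text
time: 8.18
position: [0.5623, -0.0199, 0.0558]
tool_rot: [0.997, 0.081, -0.0, -0.0]
ft_force: [0.3, -0.6, -4.2]
grip_width: 0.02
grip_force: 35.0
```

Call:
send_rows:
  increments: [0,0,0,0,0,-0.3,0,0,0,0,0,0,-0.3,0,0,0,0,0,0,-0.2,0,0,0,0,0,0,-0.1,0,0,0,0,0,0,-0.1,0,0,0,0,0,0,0,0]

```text
time: 8.68
position: [0.5623, -0.0196, 0.0461]
tool_rot: [0.997, 0.081, -0.0, -0.0]
ft_force: [-1.0, 0.1, -3.7]
grip_width: 0.0196
grip_force: 35.0
```

Call:
send_rows:
  increments: [0,0,0,0,0,-0.1,0,0,0,0,0,0,-0.05,0,0,0,0,0,0,0,0]

```text
time: 8.93
position: [0.5625, -0.0197, 0.0447]
tool_rot: [0.997, 0.081, 0.0, 0.0]
ft_force: [-1.4, -0.1, -4.0]
grip_width: 0.0202
grip_force: 35.0
```

Call:
send_rows:
  increments: [0,0,0,0,0,-0.05,0,0,0,0,0,0,-0.05,0,0,0,0,0,0,0,0]

```text
time: 9.18
position: [0.5624, -0.0196, 0.0446]
tool_rot: [0.997, 0.081, 0.0, 0.0]
ft_force: [-1.9, 0.3, 4.7]
grip_width: 0.0199
grip_force: 35.0
```

The lid is resting on the tray floor. I'll open gently and go straight up.

Call:
send_rows:
  increments: [0,0,0,0,0,0,0.4,0,0,0,0,0,0,0.6,0,0,0,0,0,0,0.6,0,0,0,0,0,0,0.6,0,0,0,0,0,0,0.6,0,0,0,0,0,1,0.6,0,0,0,0,0,1.5,0.6,0,0,0,0,0,2,0.6,0,0,0,0,0,3,0.6,0,0,0,0,0,3,0.6,0,0,0,0,0,3,0.6,0,0,0,-1,0,3,0.6,0,0,0,-3,0,2,0.6,0,0,0,-3,0,0,0.6,0,0,0,-3,0,0,0.6,0,0,0,0,0,0,0.6,0,0,0,0,0,0,0.6]

```text
time: 10.6
position: [0.4607, -0.0193, 0.2294]
tool_rot: [0.997, 0.081, 0.0, 0.0]
ft_force: [0.1, -1.0, 0.2]
grip_width: 0.0524
grip_force: 0.0
```

Run:
```python
from y import *
s=snap('scene','s4.png')
P=pts(s);Z=P[...,2];m=(Z>.058)&(Z<.08)&(np.hypot(P[...,0]-.562,P[...,1]+.02)<.06)
print(P[m].mean(0),np.percentile(P[m][:,2],[5,50,95]))
```

```text
10.6 [ 0.4607 -0.0193  0.2294] yaw_y -80.68628361676262 [ 1.68964806e-04 -1.62878525e-05 -9.99999986e-01] 0.05236783447286837 0.0 [ 0.05030682 -0.95786569  0.15114811] [-0.29  0.31  1.83  0.    1.    1.12]
[ 0.57350739 -0.02009153  0.06557032] [0.05930053 0.06655258 0.06944048]
```

View pics/s4.png

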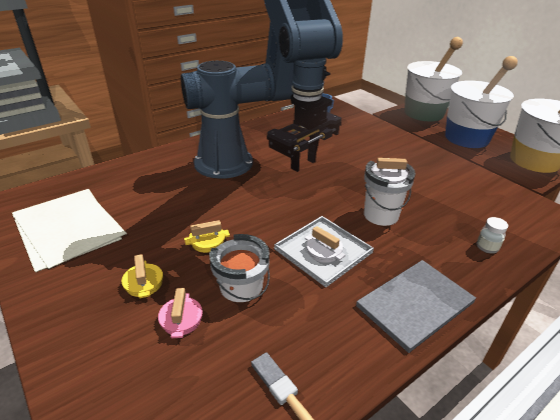

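The lid lies flat and upright inside the tray at (325,243). Its bar top measures about 0.067, as expected. The tall pail at (388,190) is untouched and the arm is clear.

```bash
python3 -c "
from rig import robot
print(robot.hand_in())"
```

```text
the job is handed in; nothing more can be done
None
```

I opened the squat pail and set its lid down flat and right way up in the steel tray, then handed the job in at about 10.7 s; the tall pail was left untouched, and no verdict came back.

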